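# Basket the tipped sample pot and hold the sprung wash-tank lid

### The arm

A 7-joint arm with a two-finger parallel gripper is mounted at the origin on the work surface. World frame = base frame: x ahead of the robot, y to its left, z up, the work surface at z = 0. Lengths are in m, angles in rad, forces in N, time in s.
With the tool pointing down it reaches from about 0.4 to 0.75 m from the base axis. Payload 19.5 kg.
Tool frame: the origin (TCP) lies midway between the tips of the shut fingers; the grasp point (between the pads) lies 19 mm behind it; z points along the fingers, y is the line along which they close (so a half turn about z gives the same grasp; the last joint's range is limited). The gripper opens to 85 mm and grips with 20 to 120 N. Pads are 22 mm wide; open, the fingers measure 114 mm over their backs; the gripper's body (76 mm by 85 mm) begins 54 mm behind the grasp point. The pads swing forward as they close: fully open they stand 13 mm farther back than shut.
Start: joints at [-1.34, 0.707, -0.028, 1.485, 0.022, 0.951, -0.075], TCP at [0.155, 0.554, 0.194] pointing down, gripper open.
Joint ranges: [-2.71, 2.71], [-0.32, 2.16], [-1.57, 1.52], [0, 2.45], [-1.46, 4.6], [0, 2.02], [-2.83, 2.83]. Speed limits (rad/s): [1.89, 1.89, 2.57, 2.57, 3.01, 3.01, 3.01].

### API

Orientations are given as a rotation vector (axis times angle).
In Python, from station import status, eyes, workorder gives the robot as it stands.
- The arm moves only by the shell command python3 -m handwheel 'ROWS' [FORCE]. ROWS is JSON, a list of rows, each an object with "gripper": the opening, from 0 (shut) to 1 (fully open); "dp": the shift along the tool's x, y, z normalised to -1 to 1, where 1 is 0.12 m, a list of three; "yaw": the turn about the tool's z normalised to -1 to 1, where 1 is 45 degrees. A call has 1 to 20 rows; each row is the pose to reach, as a shift and turn from the pose commanded when the call began, along the tool's axes at that moment; what a row does not reach only later rows make up. A row lasts 1/10 s, in which the tool goes at most 50 mm and 8.59 degrees, less where a joint would pass 70% of its speed; a pose out of reach is approached as far as the arm can. A call with a number of a shift or a turn outside -1 to 1 is refused whole. A call with a gripper value outside its range is refused whole. The fingers move at their own pace and stop on an object; FORCE is the grip in N (left out, the last holds). Time passes only in rows, so rows that repeat a pose let the fingers close. It gives the time, the measured TCP pose, the force, the opening and the grip force at its end, in the units of the state.
- status.read_state(): the state, without advancing time (a new reading comes with each control period).
- eyes.get_image(name): name is "scene" or "side" or "wrist"; returns the picture (400x640x3 uint8, red, green, blue); there is no depth.
- eyes.calibration(name): a dict with "fx", "fy", "cx", "cy" (pixels), "D" ([k1, k2, p1, p2, k3] as OpenCV has them; the pictures are not rectified), "R" (3x3) and "t" (3): a world point X has camera coordinates R X + t; the wrist camera has in their place "tool_from_camera" (4x4, takes a point from camera to tool coordinates, whose origin is the TCP and whose axes are the flange's). Camera axes: x right, y down, z forward; pixel columns grow to the right and rows downward; lengths in m; the calibration is good to about 2 mm. A picture is of the moment at which its call begins: read the wrist's pose just before it. calibration takes no time and is no camera call.
- workorder.finish_job(): hands the job in; it is judged then, once.
The state is a dict: "time_s": time; "qpos": joint angles; "joint_vel": joint speeds; "joint_efforts": joint torques, N m; "tcp_pos": TCP position; "ee_rot": TCP orientation; "force": force on the tool from outside, world axes, zero at the start; "moment": the same for the moment, N m; "finger_gap": finger opening in m; "grip_force": force on a finger pad.
Only numpy, scipy, OpenCV 4.12 (cv2) and the standard library are available. Lean on these libraries where they do the work, as an engineer would, in place of code of your own. Each camera call takes 0.05 s, during which the arm holds its last target. There are 200 camera calls.

### The job

Lift the one sample pot that has tipped over off the turntable, leaving the two others standing on it, and lay it gently on its side in the wire dip basket, keeping the basket where it is. Then take the wash tank's sprung lid, raise it past its balance point without letting it fly back against its stop, and ease it back down to just below that point. Finish still holding the lid there in the fingers, steady, so that I can lower the basket in and it would drop shut if let go; never let it drop, and leave the tin, carton and brush pot alone.

Things in the scene. Friction and masses are not known exactly. Their poses are not given: they have to be found in the camera images.
- turntable: fixed grey foot of a bench turntable, origin on the bench on the turning axis. On it turns a round aluminium tray, 240 mm across, with a dark rubber mat; the tray's floor is 40 mm above the bench, its rim stands 6 mm above that floor and is 4 mm thick. The tray spins freely about the vertical axis, so a sideways push carries it and the pots round
- tipped_pot: the tipped sample pot: white plastic cylinder with a grey screw cap, 42 mm across, 62 mm long, about 90 g, lying on its side on the turntable tray. Origin at the middle of its axis (21 mm above what it lies on); its x axis runs along the pot towards the cap
- pot_a: a standing sample pot like the tipped one, 42 mm across, 62 mm tall, upright on the tray; origin at its middle, z axis up along the pot
- pot_b: the other standing sample pot, the same
- basket: open steel wire dip basket standing loose on the bench, about 0.7 kg, outside 170 mm (its x) by 130 mm (its y), walls 4 mm thick and 50 mm high; its floor is 6 mm above the bench. Origin on the bench under its centre. A small wire carrying loop rises beyond its +x end, to 85 mm above the bench and 120 mm from the centre
- tank: fixed stainless bench wash tank, 190 mm deep (its x) by 280 mm wide (its y), top edge 115 mm above the bench. Origin on the bench under its centre; -x is its front, towards the robot, with a small brass drain cock low down; the hinge with two torsion springs lies along its far (+x) top edge
- lid (a joint): lid opening angle in rad: 0 closed, grows as the front edge rises, stop at 1.40. Balance point 1.05 (60 degrees): below it the lid falls shut by itself, above it the springs swing it to the stop; hardly any friction. Lifting at the handle takes about 2 N when closed, nothing at balance, 1.3 N the other way at the stop. Just below means less than 0.25 rad under balance
- lid_hinge (a point): middle of the lid's hinge axis, at the far top edge of the tank, 117 mm above the bench; its axes turn with the lid: y along the hinge, -x from the hinge towards the handle's side, z out of the lid's top
- lid_handle (a point): middle of the lid's handle, a round steel bar 12 mm thick, 130 mm long, parallel to the hinge, on two arms with 37 mm free between bar and lid edge. It lies 241 mm from the hinge axis towards -x and 4 mm under it in the lid's own axes: 113 mm above the bench when closed. Axes turn with the lid: y along the bar
- paint_tin: bystander: round paint tin, 100 mm across, 115 mm tall; origin under its centre
- brush_pot: bystander: white plastic pot with brushes, about 105 mm across, brushes up to 230 mm high; origin under its centre
- carton: bystander: small cardboard carton 80 x 120 x 60 mm; origin under its centre
Mind the look-alikes: they are no part of the job. Leave any red look-alike of the tipped_pot alone.

How it is judged:
On the way, in this order (a step that is already met when the one before it is completed fails the run):
1. the tipped pot lies on its side in the dip basket, let go and at rest (x of tipped_pot in the frame of basket between -0.08 and 0.08 m and y of tipped_pot in the frame of basket between -0.06 and 0.06 m and z of tipped_pot in the frame of basket below 0.04 m and angle between tipped_pot's own x axis and vertical between 1.2 and 1.94 rad and contact force between the fingers and tipped_pot below 0.05 N and linear speed of tipped_pot below 0.05 m/s), for 0.2 s.
2. the lid is raised past its balance point (beyond 1.06 rad) in the robot's fingers (value of joint lid above 1.06 rad and contact force between the fingers and lid above 0.1 N), for 0.1 s.
At the end, for the whole second after the job is handed in: the fingers hold the lid, still, at 0.80 to 1.03 rad (just below the balance point of 1.05); the tipped pot lies at rest on its side in the basket, which stands on the bench; the two other pots stand on the turntable (value of joint lid between 0.8 and 1.03 rad and velocity of joint lid between -0.1 and 0.1 rad/s and contact force between the fingers and lid above 0.1 N and x of tipped_pot in the frame of basket between -0.08 and 0.08 m and y of tipped_pot in the frame of basket between -0.06 and 0.06 m and z of tipped_pot in the frame of basket below 0.04 m and angle between tipped_pot's own x axis and vertical between 1.2 and 1.94 rad and linear speed of tipped_pot below 0.05 m/s and horizontal distance between each of pot_a, pot_b and turntable below 0.12 m and angle between basket's own z axis and vertical below 0.1 rad); the arm keeps its last pose, push and grip.
It fails at once if a standing pot is knocked over (angle between any of pot_a, pot_b's own z axis and vertical above 0.35 rad).
It fails at once if the tipped pot is dropped or thrown: moving faster than 0.8 m/s out of the fingers (linear speed of tipped_pot above 0.8 m/s and contact force between the fingers and tipped_pot below 0.05 N).
It fails at once if the lid flies back against its stop (beyond 1.37 rad) or drops (closing faster than 2 rad/s) (value of joint lid above 1.37 rad or velocity of joint lid below -2 rad/s).
It fails at once if the basket is shoved more than 60 mm (distance of basket from where it was at the start of the episode above 0.06 m).
It fails at once if the paint tin, carton or brush pot is moved more than 30 mm (distance of any of paint_tin, carton, brush_pot from where it was at the start of the episode above 0.03 m).
It also fails if it takes over 48 s, if anything falls off the work surface, if the arm or the gripper's body presses on something with over 40 N, if the wrist force passes 120 N, or if a joint passes its speed limit or range.

## Working session

There is one attempt and no reset: what is moved stays moved. The work goes in short steps, Python scripts to look and compute and a shell command to move; the robot and the scene stay as the last step left them, time stands still between calls to the robot, and variables do not carry over. Pictures are saved under pics/ and viewed, at most 10 in all, crops included, and the job is handed in when it is done.

```bash
ls; mkdir -p pics; cat > h.py <<'E'
import numpy as np, cv2
from scipy.spatial.transform import Rotation as R
from station import status, eyes, workorder
def cam(n):
    c=eyes.calibration(n); K=np.array([[c['fx'],0,c['cx']],[0,c['fy'],c['cy']],[0,0,1]]); D=np.array(c['D'],float)
    if 'R' in c: Rw=np.array(c['R']); t=np.array(c['t'])
    else:
        s=status.read_state(); T=np.eye(4); T[:3,:3]=R.from_rotvec(s['ee_rot']).as_matrix(); T[:3,3]=s['tcp_pos']
        M=np.linalg.inv(T@np.array(c['tool_from_camera'])); Rw=M[:3,:3]; t=M[:3,3]
    return K,D,Rw,t
def ray(c,uv):
    K,D,Rw,t=c; p=cv2.undistortPoints(np.array([[uv]],float),K,D)[0,0]
    d=Rw.T@np.array([p[0],p[1],1]); return -Rw.T@t,d/np.linalg.norm(d)
def onz(c,uv,z):
    o,d=ray(c,uv); return o+d*(z-o[2])/d[2]
def proj(c,X):
    K,D,Rw,t=c; return cv2.projectPoints(np.atleast_2d(np.array(X,float)),cv2.Rodrigues(Rw)[0],t,K,D)[0][:,0]
def tri(c1,u1,c2,u2):
    o1,d1=ray(c1,u1);o2,d2=ray(c2,u2)
    s=np.linalg.lstsq(np.stack([d1,-d2],1),o2-o1,rcond=None)[0]
    a=o1+s[0]*d1;b=o2+s[1]*d2; return (a+b)/2,np.linalg.norm(a-b)
def snap(n,f):
    c=cam(n); im=np.array(eyes.get_image(n)); cv2.imwrite('pics/'+f,im[:,:,::-1]); return c,im
E
python3 - <<'E'
from h import *
for n in ['scene','side']:
    c,im=snap(n,n+'0.png'); print(n,-c[2].T@c[3])
s=status.read_state(); print(s)
E
```

```text
pics
scene [1.30307888 0.4953912  1.00799453]
side [-0.09124671  0.98337457  1.53588077]
{'time_s': 0.1, 'qpos': array([-1.33968976,  0.70700689, -0.02763089,  1.48494168,  0.02201443,
        0.95093337, -0.07553854]), 'joint_vel': array([-0.00220924, -0.00036777,  0.00028433, -0.00064246, -0.00026553,
        0.00061412, -0.00167756]), 'joint_efforts': array([ 1.76472775e-03, -8.84316587e+01,  1.23648304e+00, -2.36454070e+01,
        1.69565447e-02,  5.06905242e-03,  1.46640809e-05]), 'tcp_pos': array([0.15484881, 0.55346888, 0.19379606]), 'ee_rot': array([-4.27214102e-01, -3.11230732e+00,  1.54127464e-03]), 'force': array([-0.26688149, -0.00728237,  0.26079895]), 'moment': array([-0.0018145 ,  0.00053501, -0.04724317]), 'grip_force': 0.0, 'finger_gap': 0.08532885066867803}
```

View pics/scene0.png

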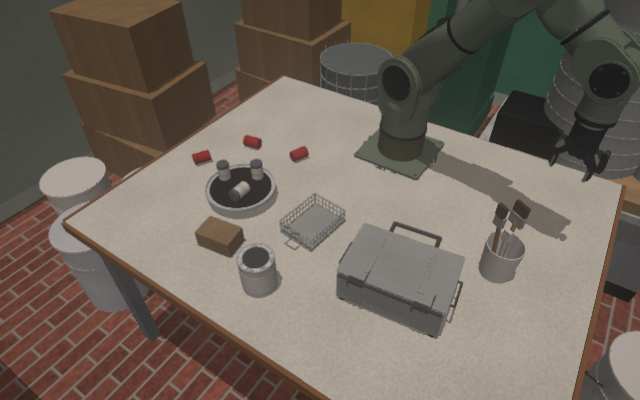

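View pics/side0.png

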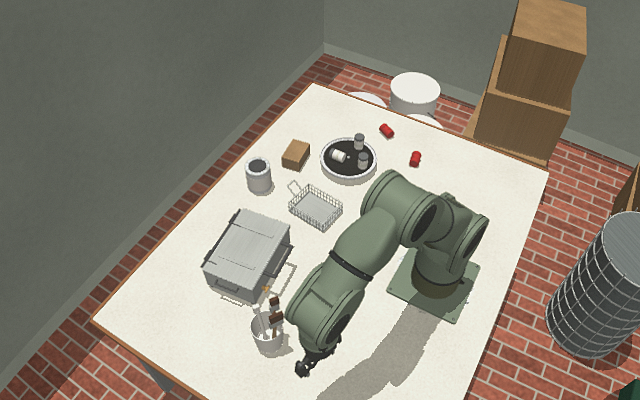

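The scene picture shows the tipped pot at about (240,190) between standing pots at (224,170) and (257,170). The basket is at (313,222) and the tank handle at (416,235). In the side picture the tipped pot is at (338,156), the basket at (315,208) and the tank at (248,255). I'll enlarge both for accurate pixels.

```bash
python3 - <<'E'
from h import *
a=cv2.imread('pics/scene0.png');b=cv2.imread('pics/side0.png')
def crop(im,x0,y0,w,h,k):
    o=cv2.resize(im[y0:y0+h,x0:x0+w],None,fx=k,fy=k,interpolation=cv2.INTER_CUBIC)
    for x in range((x0+9)//10*10,x0+w,10):
        cv2.line(o,((x-x0)*k,0),((x-x0)*k,8 if x%50 else 20),(0,255,255),1)
        if x%20==0: cv2.putText(o,str(x),((x-x0)*k-10,20),0,.35,(0,0,255),1)
    for y in range((y0+9)//10*10,y0+h,10):
        cv2.line(o,(0,(y-y0)*k),(8,(y-y0)*k),(0,255,255),1); cv2.putText(o,str(y),(10,(y-y0)*k+4),0,.35,(0,0,255),1)
    return o
cv2.imwrite('pics/A.png',crop(a,195,145,160,118,5))
cv2.imwrite('pics/B.png',crop(b,240,122,160,118,5))
C=np.zeros((600,800,3),np.uint8); p=crop(a,330,215,140,116,3)[:, :400]; q=crop(b,195,200,115,112,3)
C=np.hstack([p[:336],q[:336]]); cv2.imwrite('pics/C.png',C)
cs=cam('scene');cd=cam('side')
for n,im,c in(('scene',a,cs),('side',b,cd)): 
    print(n, 'px/m scale dist', np.linalg.norm(-c[2].T@c[3]-np.array([.6,0,0])), c[0][0,0])
E
```

```text
scene px/m scale dist 1.3250604994892348 432.1510901457278
side px/m scale dist 1.9503274894785083 497.93005195854334
```

View pics/A.png

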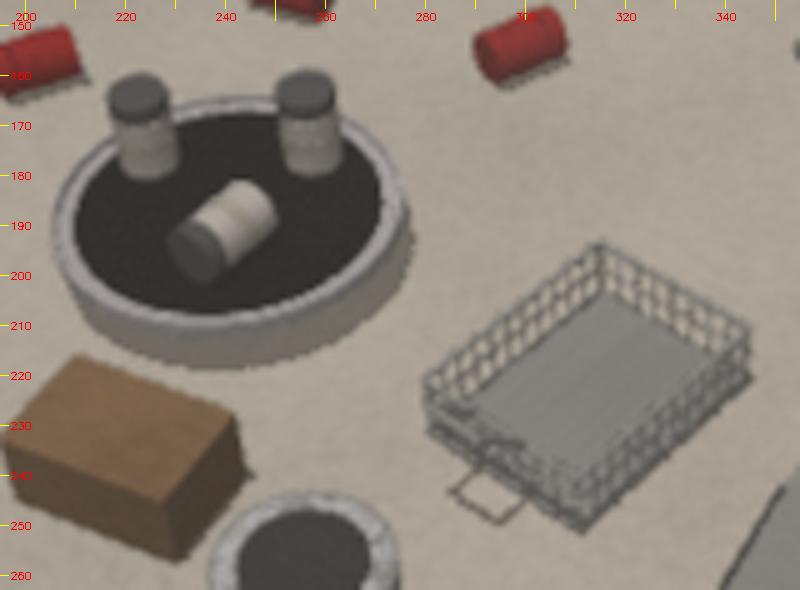

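View pics/B.png

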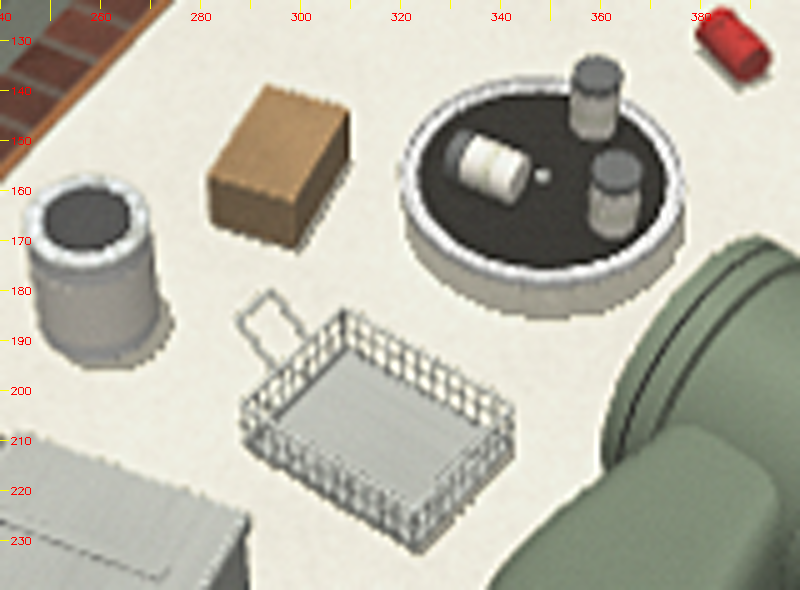

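View pics/C.png

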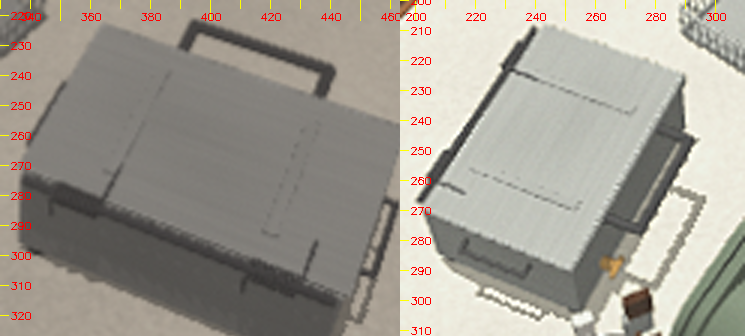

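The crops show these pixel positions:
- **Tipped pot:** centre at (239.2,191.2) in scene and (337.4,155.6) in side, with the cap towards lower-left in scene.
- **Caps:** (222.8,163.4) and (256.2,162.2) in scene.
- **Basket:** its four top corners are clear in both views.
- **Handle bar:** ends at (395,223) and (440.3,238.3) in scene.

```bash
python3 - <<'E'
from h import *
np.set_printoptions(precision=4,suppress=True)
cs=cam('scene');cd=cam('side')
A=lambda x,y:(195+x/5-.4,145+y/5-.4); B=lambda x,y:(240+x/5-.4,122+y/5-.4)
CS=lambda x,y:(330+x/3-.3,215+y/3-.3); CD=lambda x,y:(195+(x-400)/3-.3,200+y/3-.3)
def both(n,s,d,z):
    print(n,'tri',*tri(cs,s,cd,d),'sc',onz(cs,s,z)[:2],'sd',onz(cd,d,z)[:2])
both('tip',A(221,231),B(487,168),.061)
both('tipcap',A(200,250),B(455,152),.061)
both('tipbase',A(248,207),B(517,187),.061)
both('pa',A(139,92),B(597,68),.102)
both('pb',A(306,86),B(617,167),.102)
both('tt',A(231,212),B(543,178),.046)
k=[((598,244),(513,403)),((748,325),(418,512)),((583,490),(245,405)),((428,380),(345,312))]
for i,(s,d) in enumerate(k): both('bk%d'%i,A(*s),B(*d),.05)
for s,d in (((748,378),(420,552)),((583,530),(247,445))): both('bkbot',A(*s),B(*d),.0)
both('h1',CS(195,24),CD(692,140),.113);both('h2',CS(331,70),CD(640,230),.113)
s=status.read_state(); print(R.from_rotvec(s['ee_rot']).as_matrix()); print(eyes.calibration('wrist')['tool_from_camera'])
E
```

```text
tip tri [ 0.5686 -0.3133  0.0569] 0.0049855244953859465 sc [ 0.5704 -0.3131] sd [ 0.5661 -0.3064]
tipcap tri [ 0.5962 -0.3067  0.0657] 0.002351679979844094 sc [ 0.592  -0.3122] sd [ 0.598  -0.3092]
tipbase tri [ 0.539  -0.3136  0.0532] 0.010615907485479309 sc [ 0.5424 -0.3139] sd [ 0.5343 -0.2998]
pa tri [ 0.5249 -0.4197  0.1015] 0.0009256259088817439 sc [ 0.5256 -0.4186] sd [ 0.5248 -0.4199]
pb tri [ 0.4586 -0.327   0.1012] 0.002193827512797846 sc [ 0.4586 -0.3277] sd [ 0.458  -0.3248]
tt tri [ 0.5316 -0.3429  0.0347] 0.0001873930503024476 sc [ 0.5406 -0.333 ] sd [ 0.5269 -0.333 ]
bk0 tri [ 0.4329 -0.1069  0.0476] 0.00013717641116354283 sc [ 0.4352 -0.1053] sd [ 0.4321 -0.1052]
bk1 tri [0.4446 0.0175 0.0467] 0.003969856389100263 sc [0.4464 0.0169] sd [0.4432 0.0219]
bk2 tri [0.6115 0.0001 0.043 ] 0.0070052694145628066 sc [0.6182 0.0076] sd [0.6087 0.0006]
bk3 tri [ 0.5936 -0.1247  0.0453] 0.0027369001094364334 sc [ 0.5964 -0.1233] sd [ 0.5912 -0.1195]
bkbot tri [ 0.4423  0.0178 -0.0029] 0.0032111110898876585 sc [0.4439 0.0174] sd [0.4412 0.0215]
bkbot tri [0.6093 0.0006 0.0002] 0.00046734376986268364 sc [0.609  0.0003] sd [0.6093 0.0008]
h1 tri [0.4667 0.1968 0.1095] 0.0017001355689345193 sc [0.4694 0.1971] sd [0.4653 0.1997]
h2 tri [0.4521 0.3281 0.1109] 0.0009030236596009694 sc [0.4538 0.328 ] sd [0.4513 0.3295]
[[-0.963   0.2695 -0.0002]
 [ 0.2695  0.963  -0.001 ]
 [-0.     -0.001  -1.    ]]
[[ 0.0011 -0.9471 -0.3209  0.0821]
 [ 1.      0.0009  0.0008 -0.0004]
 [-0.0005 -0.3209  0.9471 -0.1785]
 [ 0.      0.      0.      1.    ]]
```

```bash
python3 -m handwheel '[{"gripper":1,"dp":[0,0,-1],"yaw":-0.347},{"gripper":1,"dp":[0,0,-1],"yaw":-0.347},{"gripper":1,"dp":[0,0,-1],"yaw":-0.347}]'
python3 -m handwheel '[{"gripper":1,"dp":[-1,-0.42,-0.5],"yaw":0},{"gripper":1,"dp":[-1,-0.42,-0.5],"yaw":0},{"gripper":1,"dp":[-1,-0.42,-0.5],"yaw":0}]'; python3 -c "
from h import *
print(R.from_rotvec(status.read_state()['ee_rot']).as_matrix().round(3))"
```

```text
time_s: 0.4
tcp_pos: [0.1552, 0.5543, 0.3182]
ee_rot: [-0.007, 3.141, 0.007]
force: [-0.2, -0.3, 0.0]
finger_gap: 0.0852
grip_force: 0.0
time_s: 0.7
tcp_pos: [0.2768, 0.5021, 0.3751]
ee_rot: [0.001, 3.141, -0.0]
force: [0.1, 0.1, 0.1]
finger_gap: 0.085
grip_force: 0.0
[[-1.     0.001  0.   ]
 [ 0.001  1.    -0.   ]
 [-0.    -0.    -1.   ]]
```

```bash
python3 -m handwheel '[{"gripper":1,"dp":[-1,-0.83,0],"yaw":0},{"gripper":1,"dp":[-1,-0.83,0],"yaw":0},{"gripper":1,"dp":[-1,-0.83,0],"yaw":0},{"gripper":1,"dp":[-1,-0.83,0],"yaw":0}]' | sed -n 2p
python3 -m handwheel '[{"gripper":1,"dp":[-0.67,-1,0],"yaw":0},{"gripper":1,"dp":[-0.67,-1,0],"yaw":0},{"gripper":1,"dp":[-0.67,-1,0],"yaw":0}]'| sed -n 2p
python3 -m handwheel '[{"gripper":1,"dp":[-0.33,-1,0],"yaw":0},{"gripper":1,"dp":[-0.33,-1,0],"yaw":0},{"gripper":1,"dp":[-0.33,-1,0],"yaw":0}]'| sed -n 2p
python3 -m handwheel '[{"gripper":1,"dp":[-0.33,-1,0],"yaw":0},{"gripper":1,"dp":[-0.33,-1,0],"yaw":0},{"gripper":1,"dp":[-0.33,-1,0],"yaw":0}]'| sed -n 2p
python3 -m handwheel '[{"gripper":1,"dp":[-0.08,-1,0],"yaw":0},{"gripper":1,"dp":[-0.08,-1,0],"yaw":0},{"gripper":1,"dp":[-0.08,-1,0],"yaw":0}]'| sed -n 2p
python3 -m handwheel '[{"gripper":1,"dp":[0,-1,0],"yaw":0},{"gripper":1,"dp":[0,-1,0],"yaw":0},{"gripper":1,"dp":[0,-1,0],"yaw":0}]'| sed -n 2p
python3 -m handwheel '[{"gripper":1,"dp":[0,-0.87,0.8],"yaw":0},{"gripper":1,"dp":[0,-0.87,0.8],"yaw":0},{"gripper":1,"dp":[0,-0.87,0.8],"yaw":0},{"gripper":1,"dp":[0,-0.87,0.8],"yaw":0},{"gripper":1,"dp":[0,-0.87,0.8],"yaw":0}]'| sed -n 2,3p
python3 - <<'E'
from h import *
c,im=snap('wrist','w1.png')
np.savez('w1.npz',*c)
print(proj(c,[.567,-.31,.061]))
E
```

```text
tcp_pos: [0.3994, 0.3992, 0.374]
tcp_pos: [0.4761, 0.2817, 0.3741]
tcp_pos: [0.5157, 0.1597, 0.3741]
tcp_pos: [0.5549, 0.0397, 0.3739]
tcp_pos: [0.5636, -0.081, 0.3739]
tcp_pos: [0.563, -0.2009, 0.3736]
tcp_pos: [0.5637, -0.3007, 0.2776]
ee_rot: [-0.001, -3.141, -0.001]
[[315.4305564  160.21955334]]
```

View pics/w1.png

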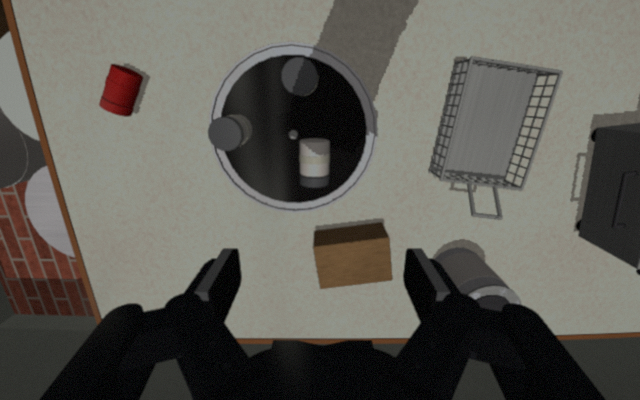

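The wrist view shows the tipped pot upright in the image at (314,163), cap towards the bottom (+x), between pots at (230,132) and (300,76). The basket is at (492,123) and the carton at (352,255).

```bash
python3 - <<'E'
from h import *
np.set_printoptions(precision=4,suppress=True)
z=np.load('w1.npz'); c=[z[k] for k in z.files]
for uv in [(314.5,163),(314.5,138),(314.5,188),(299,163),(330,163)]: print(onz(c,uv,.061))
print('tt',onz(c,(293.5,134.5),.042),'pa cap',onz(c,(226,132),.102),'pb cap',onz(c,(299,76),.102))
im=cv2.imread('pics/w1.png'); hsv=cv2.cvtColor(im,cv2.COLOR_BGR2HSV)
m=(im.min(2)>110).astype(np.uint8); m[:, :295]=0;m[:,335:]=0;m[:136]=0;m[185:]=0
cn=max(cv2.findContours(m,0,2)[0],key=cv2.contourArea); print(cv2.minAreaRect(cn),cv2.boundingRect(cn))
for uv in [(460,60),(558,71),(521,187),(433,172)]: print('bk',onz(c,uv,.05))
E
```

```text
[ 0.571  -0.3113  0.061 ]
[ 0.5362 -0.3111  0.061 ]
[ 0.6077 -0.3116  0.061 ]
[ 0.571  -0.3331  0.061 ]
[ 0.571  -0.2896  0.061 ]
tt [ 0.5338 -0.3414  0.042 ] pa cap [ 0.523  -0.4178  0.102 ] pb cap [ 0.4597 -0.3273  0.102 ]
((313.4206237792969, 160.74639892578125), (22.249753952026367, 30.604764938354492), 2.6025619506835938) (302, 145, 23, 32)
bk [ 0.4357 -0.1206  0.05  ]
bk [0.4466 0.015  0.05  ]
bk [ 0.6095 -0.0014  0.05  ]
bk [ 0.5866 -0.1385  0.05  ]
```

```bash
python3 -m handwheel '[{"gripper":1,"dp":[-0.044,-0.086,1],"yaw":0},{"gripper":1,"dp":[-0.044,-0.086,1],"yaw":0},{"gripper":1,"dp":[-0.044,-0.086,1],"yaw":0},{"gripper":1,"dp":[-0.044,-0.086,1],"yaw":0}]' 25|sed -n 2,4p
python3 -m handwheel '[{"gripper":1,"dp":[0,0,0.5],"yaw":0},{"gripper":1,"dp":[0,0,0.75],"yaw":0},{"gripper":1,"dp":[0,0,0.9],"yaw":0},{"gripper":1,"dp":[0,0,0.97],"yaw":0},{"gripper":1,"dp":[0,0,0.97],"yaw":0},{"gripper":1,"dp":[0,0,0.97],"yaw":0}]'|sed -n 2,4p
python3 -m handwheel '[{"gripper":0.65,"dp":[0,0,0],"yaw":0},{"gripper":0.6,"dp":[0,0,0],"yaw":0},{"gripper":0.55,"dp":[0,0,0],"yaw":0},{"gripper":0.5,"dp":[0,0,0],"yaw":0},{"gripper":0.45,"dp":[0,0,0],"yaw":0},{"gripper":0.4,"dp":[0,0,0],"yaw":0},{"gripper":0.35,"dp":[0,0,0],"yaw":0},{"gripper":0.2,"dp":[0,0,0],"yaw":0},{"gripper":0.2,"dp":[0,0,0],"yaw":0},{"gripper":0.2,"dp":[0,0,0],"yaw":0}]' 25
```

```text
tcp_pos: [0.5688, -0.3098, 0.1566]
ee_rot: [0.002, -3.139, -0.002]
force: [0.7, 0.4, 0.9]
tcp_pos: [0.5702, -0.3114, 0.0439]
ee_rot: [0.0, 3.139, -0.002]
force: [-0.7, 0.6, 0.2]
time_s: 5.15
tcp_pos: [0.5696, -0.3115, 0.0427]
ee_rot: [0.001, 3.14, -0.001]
force: [-0.5, -0.5, 10.8]
finger_gap: 0.0173
grip_force: 8.5
```

```bash
python3 - <<'E'
from h import *
c,im=snap('wrist','w2.png');c,a=snap('scene','s2.png');c,b=snap('side','d2.png')
q=cv2.resize(a[150:215,200:285],(400,306));r=cv2.resize(b[125:190,310:395],(400,306))
o=np.vstack([np.hstack([q,r]),cv2.resize(im[60:360,100:560],(400,261)).repeat(1,0).__class__ and np.hstack([cv2.resize(im[60:360,100:560],(400,261)),np.zeros((261,400,3),np.uint8)])])
cv2.imwrite('pics/m2.png',o[:,:,::-1]); s=status.read_state(); print(s['finger_gap'],s['grip_force'],s['force'])
E
```

```text
0.017151888319349207 8.448747843503952 [-0.69477265 -0.02029977 10.97741969]
```

View pics/m2.png

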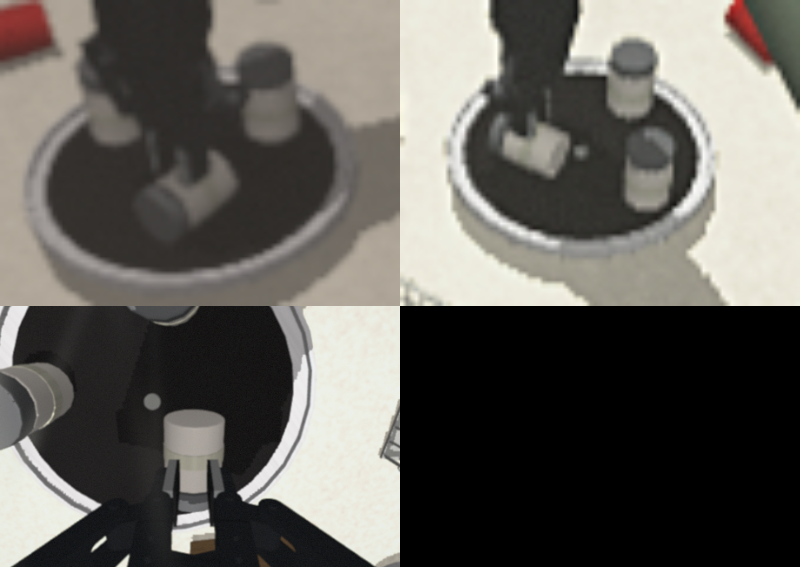

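The fingers are shut on top of the pot: tips at about (190,460) in the wrist crop, with the pot body wider and beneath them. They sit higher than I assumed. I'll work out the real tip height from the wrist pictures.

```bash
python3 - <<'E'
from h import *
c=eyes.calibration('wrist');T=np.array(c['tool_from_camera']);K,D,_,_=cam('wrist')
print(K)
def f(uv):
    p=cv2.undistortPoints(np.array([[uv]],float),K,D)[0,0]; d=T[:3,:3]@[p[0],p[1],1]; o=T[:3,3]
    for x in (-.011,0,.011): print(uv,x,(o+d*(x-o[0])/d[0]).round(4))
for uv in [(238,250),(405,250),(304,237),(339,237)]: f(uv)
s=status.read_state()
# pot top & end in w2 (crop px -> full)
cw=cam('wrist')
for X,Y in [(164,430),(224,430)]: 
    uv=(100+X/.87,60+(Y-306)/.87); print(uv,onz(cw,uv,.061))
E
```

```text
[[287.6795606    0.         321.93034703]
 [  0.         287.6795606  192.91110394]
 [  0.           0.           1.        ]]
(238, 250) -0.011 [-0.011  -0.0539 -0.0172]
(238, 250) 0 [ 0.     -0.0476 -0.0362]
(238, 250) 0.011 [ 0.011  -0.0413 -0.0553]
(405, 250) -0.011 [-0.011   0.0527 -0.0169]
(405, 250) 0 [ 0.      0.0464 -0.036 ]
(405, 250) 0.011 [ 0.011   0.0402 -0.0551]
(304, 237) -0.011 [-0.011  -0.0128  0.0009]
(304, 237) 0 [ 0.     -0.0114 -0.0203]
(304, 237) 0.011 [ 0.011  -0.0099 -0.0415]
(339, 237) -0.011 [-0.011   0.0115  0.001 ]
(339, 237) 0 [ 0.      0.0101 -0.0202]
(339, 237) 0.011 [ 0.011   0.0087 -0.0414]
(288.50574712643675, 202.5287356321839) [ 0.54776019 -0.33172947  0.061     ]
(357.4712643678161, 202.5287356321839) [ 0.54771472 -0.29070206  0.061     ]
```

```bash
python3 -m handwheel '[{"gripper":0.2,"dp":[0,0,-0.1],"yaw":0},{"gripper":0.6,"dp":[0,0,-0.2],"yaw":0},{"gripper":1,"dp":[0,0,-0.25],"yaw":0},{"gripper":1,"dp":[0,0,-0.25],"yaw":0},{"gripper":1,"dp":[0,0,-0.25],"yaw":0},{"gripper":1,"dp":[0,0,-0.25],"yaw":0},{"gripper":1,"dp":[0,0,-0.25],"yaw":0}]'
python3 - <<'E'
from h import *
c,im=snap('wrist','w3.png'); _,b=snap('side','d3.png');_,a=snap('scene','s3.png')
o=np.zeros((600,800,3),np.uint8); o[:400,:640]=im
o[400:,:400]=cv2.resize(a[140:220,190:350],(400,200)); o[400:,400:]=cv2.resize(b[105:185,290:450],(400,200))
cv2.imwrite('pics/m3.png',o[:,:,::-1])
E
```

```text
time_s: 6.0
tcp_pos: [0.569, -0.311, 0.0714]
ee_rot: [-0.0, -3.141, -0.0]
force: [0.6, -0.4, 0.7]
finger_gap: 0.0853
grip_force: 0.0
```

View pics/m3.png

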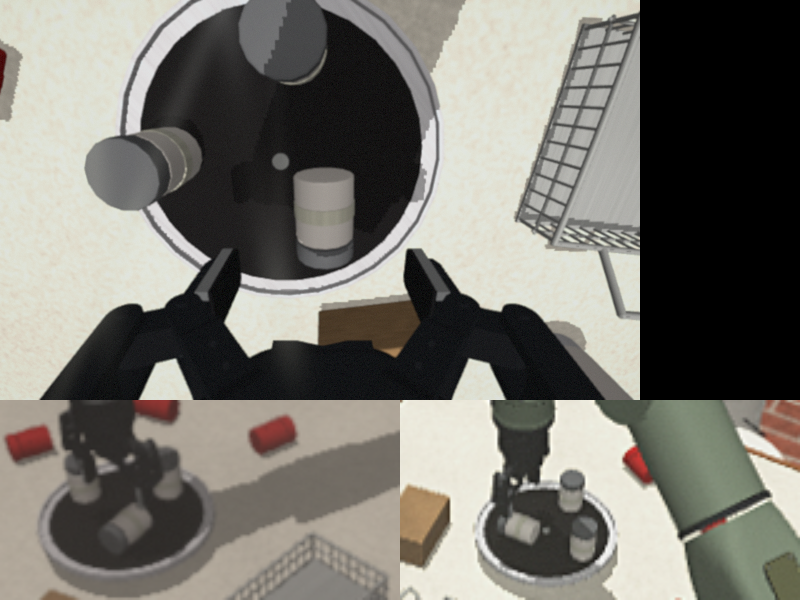

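Open gripper hovers: the pot is at (324,215) in the wrist view, hardly moved. Fingertips are near (235,250)/(408,250). In the scene crop the tips fall at about (226,174) and (248,180). I'll check their heights.

```bash
python3 - <<'E'
from h import *
cs=cam('scene');cd=cam('side');cw=cam('wrist')
for z in (.07,.085,.1,.115,.13):
    print(z,[proj(c,[[.569,-.262,z],[.569,-.36,z]]).round(0).tolist() for c in (cs,cd,cw)])
for uv in [(324,170),(324,268),(294,215),(355,215)]: print(onz(cw,uv,.061).round(4))
# finger dark mask lowest point in scene over right finger
im=cv2.imread('pics/s3.png')
for x in range(242,256): 
    col=im[150:190,x].max(1); print(x,col.tolist()[10:36])
E
```

```text
0.07 [[[251.0, 194.0], [228.0, 183.0]], [[331.0, 160.0], [343.0, 146.0]], [[394.0, 222.0], [251.0, 222.0]]]
0.085 [[[250.0, 191.0], [227.0, 180.0]], [[331.0, 158.0], [343.0, 143.0]], [[400.0, 232.0], [246.0, 232.0]]]
0.1 [[[250.0, 187.0], [227.0, 176.0]], [[331.0, 155.0], [343.0, 140.0]], [[406.0, 243.0], [239.0, 243.0]]]
0.115 [[[249.0, 184.0], [226.0, 173.0]], [[331.0, 152.0], [343.0, 138.0]], [[414.0, 257.0], [232.0, 257.0]]]
0.13 [[[249.0, 180.0], [225.0, 169.0]], [[332.0, 150.0], [343.0, 135.0]], [[423.0, 273.0], [223.0, 273.0]]]
[ 0.5346 -0.3101  0.061 ]
[ 0.6115 -0.3099  0.061 ]
[ 0.5676 -0.3314  0.061 ]
[ 0.5676 -0.2879  0.061 ]
242 [45, 87, 149, 167, 124, 65, 47, 47, 47, 47, 47, 48, 49, 50, 48, 50, 51, 51, 50, 50, 50, 80, 104, 111, 113, 112]
243 [50, 68, 110, 122, 88, 50, 48, 48, 49, 48, 47, 48, 47, 49, 51, 52, 51, 49, 50, 50, 51, 92, 111, 116, 116, 115]
244 [49, 48, 63, 63, 52, 47, 58, 55, 50, 49, 48, 48, 49, 49, 52, 68, 73, 73, 67, 60, 57, 84, 95, 109, 119, 120]
245 [50, 48, 54, 52, 48, 47, 54, 52, 49, 50, 48, 50, 49, 49, 49, 67, 80, 82, 79, 77, 74, 80, 84, 101, 117, 120]

[... 412 characters left out ...]
 45, 48, 47, 48, 46, 65, 87]
250 [56, 57, 55, 50, 50, 48, 47, 48, 57, 53, 48, 48, 48, 49, 49, 48, 48, 46, 47, 49, 48, 46, 47, 46, 44, 53]
251 [53, 52, 49, 50, 48, 49, 47, 48, 54, 51, 49, 48, 49, 48, 57, 79, 79, 66, 53, 47, 46, 48, 47, 46, 47, 47]
252 [52, 49, 50, 49, 48, 47, 47, 47, 48, 48, 48, 48, 48, 57, 81, 101, 104, 98, 72, 50, 46, 48, 46, 47, 48, 48]
253 [77, 70, 58, 53, 50, 47, 48, 49, 49, 49, 47, 48, 60, 85, 99, 109, 112, 112, 94, 64, 48, 46, 47, 48, 48, 47]
254 [88, 84, 70, 60, 58, 58, 54, 52, 51, 49, 49, 62, 92, 105, 106, 109, 113, 114, 110, 79, 48, 48, 47, 47, 47, 47]
255 [87, 79, 68, 65, 66, 65, 63, 60, 65, 77, 83, 97, 113, 112, 108, 109, 115, 117, 116, 86, 50, 45, 45, 47, 47, 48]
```

Tips sit about 45–50 mm behind the reported TCP. I'll descend accordingly, watching the force.

```bash
python3 -m handwheel '[{"gripper":1,"dp":[0,0.01,0.2],"yaw":0},{"gripper":1,"dp":[0,0.01,0.3],"yaw":0},{"gripper":1,"dp":[0,0.01,0.35],"yaw":0},{"gripper":1,"dp":[0,0.01,0.35],"yaw":0}]'|sed -n 2,4p
python3 -m handwheel '[{"gripper":1,"dp":[0,0,0.05],"yaw":0},{"gripper":1,"dp":[0,0,0.1],"yaw":0},{"gripper":1,"dp":[0,0,0.15],"yaw":0},{"gripper":1,"dp":[0,0,0.17],"yaw":0},{"gripper":1,"dp":[0,0,0.17],"yaw":0}]'|sed -n 2,4p
python3 -m handwheel '[{"gripper":0.65,"dp":[0,0,0],"yaw":0},{"gripper":0.55,"dp":[0,0,0],"yaw":0},{"gripper":0.5,"dp":[0,0,0],"yaw":0},{"gripper":0.45,"dp":[0,0,0],"yaw":0},{"gripper":0.4,"dp":[0,0,0],"yaw":0},{"gripper":0.35,"dp":[0,0,0],"yaw":0},{"gripper":0.35,"dp":[0,0,0],"yaw":0}]' 25
```

```text
tcp_pos: [0.5688, -0.3099, 0.0293]
ee_rot: [-0.001, -3.141, -0.001]
force: [0.1, 0.1, 0.3]
tcp_pos: [0.569, -0.3099, 0.0091]
ee_rot: [-0.0, -3.141, -0.0]
force: [-1.0, 0.1, 0.7]
time_s: 7.75
tcp_pos: [0.5693, -0.3101, 0.0098]
ee_rot: [0.0, 3.141, -0.001]
force: [-1.0, -0.1, 6.0]
finger_gap: 0.0413
grip_force: 25.0
```

```bash
python3 -m handwheel '[{"gripper":0.35,"dp":[0,0,-0.1],"yaw":0},{"gripper":0.35,"dp":[0,0,-0.3],"yaw":0},{"gripper":0.35,"dp":[0,0,-0.6],"yaw":0},{"gripper":0.35,"dp":[0,0,-0.8],"yaw":0},{"gripper":0.35,"dp":[0,0,-0.8],"yaw":0}]' 30
python3 -m handwheel '[{"gripper":0.35,"dp":[0.05,0.25,0],"yaw":0},{"gripper":0.35,"dp":[0.1,0.6,0],"yaw":0},{"gripper":0.35,"dp":[0.2,1,0],"yaw":0.133},{"gripper":0.35,"dp":[0.2,1,0],"yaw":0.133}]'|sed -n 2,6p
python3 -c "
from h import *
print(R.from_rotvec(status.read_state()['ee_rot']).as_matrix().round(3))"
```

```text
time_s: 8.25
tcp_pos: [0.5705, -0.3106, 0.1094]
ee_rot: [0.001, 3.137, -0.004]
force: [-0.3, -0.2, -0.3]
finger_gap: 0.0413
grip_force: 30.6
tcp_pos: [0.5444, -0.1831, 0.1056]
ee_rot: [-0.161, -3.136, -0.005]
force: [0.4, -1.8, -1.6]
finger_gap: 0.0409
grip_force: 30.8
[[-0.995  0.102 -0.002]
 [ 0.102  0.995  0.004]
 [ 0.002  0.003 -1.   ]]
```

```bash
python3 -m handwheel '[{"gripper":0.35,"dp":[0.1,0.4,0],"yaw":0},{"gripper":0.35,"dp":[0.2,0.8,0],"yaw":0},{"gripper":0.35,"dp":[0.25,1,0],"yaw":0},{"gripper":0.35,"dp":[0.25,1,0],"yaw":0},{"gripper":0.35,"dp":[0.25,1,0],"yaw":0}]'|sed -n 2,6p
python3 - <<'E'
from h import *
s=status.read_state(); M=R.from_rotvec(s['ee_rot']).as_matrix()
print(M.T@(np.array([.521,-.053,s['tcp_pos'][2]])-s['tcp_pos'])/.12)
c,im=snap('wrist','w4.png'); _,b=snap('side','d4.png');_,a=snap('scene','s4.png')
o=np.zeros((600,800,3),np.uint8); o[:400,:640]=im
o[400:,:400]=cv2.resize(a[170:270,240:440],(400,200)); o[400:,400:]=cv2.resize(b[150:250,230:430],(400,200))
cv2.imwrite('pics/m4.png',o[:,:,::-1])
E
```

```text
tcp_pos: [0.5279, -0.0675, 0.1054]
ee_rot: [-0.163, -3.137, 0.001]
force: [0.5, 0.4, -0.3]
finger_gap: 0.0409
grip_force: 30.9
[ 6.93960797e-02  1.14574224e-01 -4.33296145e-05]
```

View pics/m4.png

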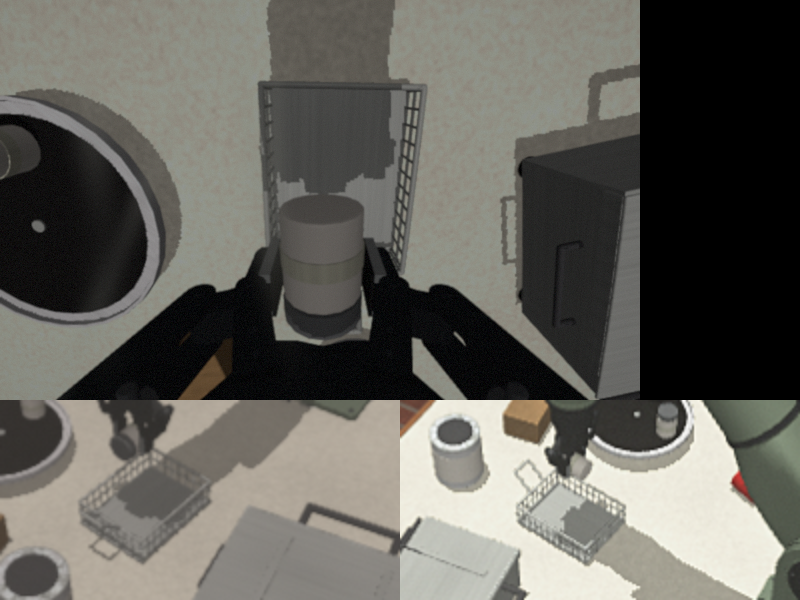

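The wrist view shows the held pot at (321,255), parallel to the basket, whose far edge runs from (262,85) to (425,88). The pot is about 14 mm short of centre, so I'll shift and lower.

```bash
python3 -m handwheel '[{"gripper":0.35,"dp":[0.07,0.115,0],"yaw":0},{"gripper":0.35,"dp":[0.07,0.115,0.2],"yaw":0},{"gripper":0.35,"dp":[0.07,0.115,0.4],"yaw":0},{"gripper":0.35,"dp":[0.07,0.115,0.6],"yaw":0},{"gripper":0.35,"dp":[0.07,0.115,0.6],"yaw":0},{"gripper":0.35,"dp":[0.07,0.115,0.6],"yaw":0}]'|sed -n 2,6p
python3 -m handwheel '[{"gripper":0.35,"dp":[0,0,0.1],"yaw":0},{"gripper":0.35,"dp":[0,0,0.2],"yaw":0},{"gripper":0.35,"dp":[0,0,0.3],"yaw":0},{"gripper":0.35,"dp":[0,0,0.38],"yaw":0},{"gripper":0.35,"dp":[0,0,0.42],"yaw":0},{"gripper":0.35,"dp":[0,0,0.44],"yaw":0},{"gripper":0.35,"dp":[0,0,0.44],"yaw":0}]'|sed -n 2,6p
```

```text
tcp_pos: [0.521, -0.0535, 0.0338]
ee_rot: [-0.166, -3.137, 0.0]
force: [0.2, 0.3, -0.1]
finger_gap: 0.0409
grip_force: 30.9
tcp_pos: [0.5209, -0.0528, -0.0195]
ee_rot: [-0.164, -3.137, 0.0]
force: [0.1, -0.7, -0.9]
finger_gap: 0.0412
grip_force: 30.9
```

```bash
for i in 1; do python3 -m handwheel '[{"gripper":0.35,"dp":[0,0,0.015],"yaw":0},{"gripper":0.35,"dp":[0,0,0.025],"yaw":0},{"gripper":0.35,"dp":[0,0,0.025],"yaw":0}]'|sed -n 2,4p
python3 -m handwheel '[{"gripper":0.35,"dp":[0,0,0.008],"yaw":0},{"gripper":0.35,"dp":[0,0,0.008],"yaw":0}]'|sed -n 2,4p; done
```

```text
tcp_pos: [0.521, -0.0529, -0.0223]
ee_rot: [0.164, 3.137, -0.0]
force: [-0.4, -1.2, -1.1]
tcp_pos: [0.521, -0.0529, -0.0234]
ee_rot: [-0.164, -3.137, 0.0]
force: [-0.1, -0.1, -1.6]
```

```bash
python3 -m handwheel '[{"gripper":0.35,"dp":[0,0,0.01],"yaw":0},{"gripper":0.35,"dp":[0,0,0.01],"yaw":0}]'|sed -n 2,4p
python3 -m handwheel '[{"gripper":0.35,"dp":[0,0,0.01],"yaw":0},{"gripper":0.35,"dp":[0,0,0.01],"yaw":0}]'|sed -n 2,4p
```

```text
tcp_pos: [0.5211, -0.0529, -0.0243]
ee_rot: [0.164, 3.137, -0.0]
force: [-0.3, 0.5, 6.0]
tcp_pos: [0.5212, -0.0529, -0.0245]
ee_rot: [0.165, 3.136, -0.0]
force: [-5.9, 0.9, 31.3]
```

Touchdown. I'll back off 1 mm, open part-way and lift clear.

```bash
python3 -m handwheel '[{"gripper":0.35,"dp":[0,0,-0.012],"yaw":0},{"gripper":0.48,"dp":[0,0,-0.012],"yaw":0},{"gripper":0.54,"dp":[0,0,-0.012],"yaw":0},{"gripper":0.6,"dp":[0,0,-0.012],"yaw":0},{"gripper":0.65,"dp":[0,0,-0.012],"yaw":0},{"gripper":0.65,"dp":[0,0,-0.012],"yaw":0},{"gripper":0.65,"dp":[0,0,-0.012],"yaw":0}]'|sed -n 2,6p
python3 -m handwheel '[{"gripper":0.65,"dp":[0,0,-0.1],"yaw":0},{"gripper":0.65,"dp":[0,0,-0.3],"yaw":0},{"gripper":0.65,"dp":[0,0,-0.6],"yaw":0},{"gripper":0.65,"dp":[0,0,-1],"yaw":0},{"gripper":0.65,"dp":[0,0,-1],"yaw":0},{"gripper":0.65,"dp":[0,0,-1],"yaw":0}]'|sed -n 2,6p
python3 - <<'E'
from h import *
c,im=snap('wrist','w5.png'); _,b=snap('side','d5.png');_,a=snap('scene','s5.png')
o=np.zeros((600,800,3),np.uint8); o[:400,:640]=im
o[400:,:400]=cv2.resize(a[170:270,240:440],(400,200)); o[400:,400:]=cv2.resize(b[150:250,230:430],(400,200))
cv2.imwrite('pics/m5.png',o[:,:,::-1])
E
```

```text
tcp_pos: [0.5209, -0.0529, -0.0244]
ee_rot: [-0.164, -3.137, 0.0]
force: [-0.5, -0.0, -0.3]
finger_gap: 0.0556
grip_force: 0.0
tcp_pos: [0.5214, -0.0529, 0.0972]
ee_rot: [0.164, 3.135, -0.0]
force: [-0.5, -0.4, -0.8]
finger_gap: 0.0557
grip_force: 0.0
```

View pics/m5.png

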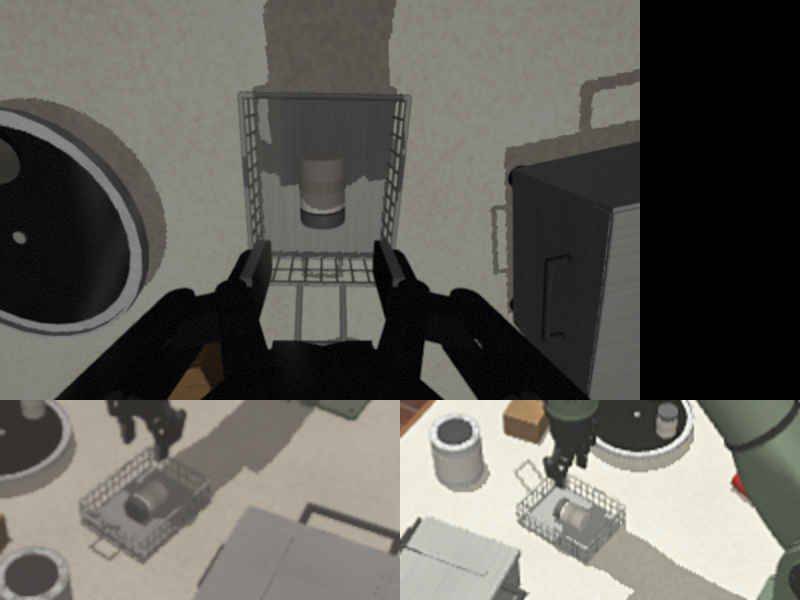

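All ten views are used, so the rest goes by numbers. The pot lies in the basket at (322,190) in the wrist view, between walls at 250 and 400. Next is the handle.

```bash
python3 - <<'E'
from h import *
np.set_printoptions(precision=4,suppress=True)
s=status.read_state(); print(s['qpos'],s['time_s'])
cs=cam('scene');cd=cam('side')
print('brush',onz(cs,(502,270),.0),onz(cs,(503,212),.2),onz(cs,(521,210),.2),onz(cd,(267,335),.05))
E
python3 -m handwheel '[{"gripper":0.65,"dp":[0.1,0.4,-0.3],"yaw":0.19},{"gripper":0.65,"dp":[0.2,0.8,-0.6],"yaw":0.38},{"gripper":0.65,"dp":[0.3,1,-0.6],"yaw":0.57},{"gripper":0.65,"dp":[0.3,1,-0.6],"yaw":0.76},{"gripper":0.65,"dp":[0.3,1,-0.6],"yaw":0.865},{"gripper":0.65,"dp":[0.3,1,-0.6],"yaw":0.865}]'|sed -n 2,4p
python3 -c "
from h import *
s=status.read_state();M=R.from_rotvec(s['ee_rot']).as_matrix();print(M.round(3),s['qpos'].round(2)); print(M.T@(np.array([.46,.2635,.165])-s['tcp_pos'])/.12)"
```

```text
[ 0.0402  0.7763 -0.0005  1.7904  0.0008  0.5762  1.5053] 12.95
brush [0.3654 0.5048 0.    ] [0.3579 0.4481 0.2   ] [0.3241 0.4859 0.2   ] [0.378  0.4946 0.05  ]
tcp_pos: [0.4973, 0.0706, 0.167]
ee_rot: [-1.201, -2.902, 0.002]
force: [-0.0, -0.6, 0.1]
[[-0.708  0.707 -0.001]
 [ 0.707  0.708 -0.001]
 [ 0.    -0.002 -1.   ]] [-0.35  0.66  0.26  1.79 -0.24  0.73  0.82]
[1.35636032 0.91779131 0.01588692]
```

```bash
python3 -m handwheel '[{"gripper":0.5,"dp":[0.3,0.2,0],"yaw":0.19},{"gripper":0.5,"dp":[0.6,0.4,0],"yaw":0.38},{"gripper":0.5,"dp":[0.7,0.46,0],"yaw":0.57},{"gripper":0.5,"dp":[0.7,0.46,0],"yaw":0.76},{"gripper":0.5,"dp":[0.7,0.46,0],"yaw":0.865},{"gripper":0.5,"dp":[0.7,0.46,0],"yaw":0.865},{"gripper":0.5,"dp":[0.7,0.46,0],"yaw":0.865}]'|sed -n 2,6p
python3 - <<'E'
from h import *
s=status.read_state();M=R.from_rotvec(s['ee_rot']).as_matrix();print(M.round(3),s['qpos'].round(2)); print(M.T@(np.array([.46,.2635,.165])-s['tcp_pos'])/.12)
c,im=snap('wrist','w6.png'); np.savez('w6.npz',*c)
P=np.array([[.468,.197,.113],[.460,.2635,.113],[.453,.328,.113]]); print(proj(c,P))
E
```

```text
tcp_pos: [0.4771, 0.1683, 0.1673]
ee_rot: [-2.094, -2.341, 0.002]
force: [0.3, 0.6, 0.2]
finger_gap: 0.0429
grip_force: 0.0
[[-0.111  0.994 -0.001]
 [ 0.994  0.111 -0.001]
 [-0.001 -0.001 -1.   ]] [-0.67  0.7   0.49  1.78 -0.44  0.78  0.16]
[ 0.80388137 -0.05374804  0.01867424]
[[314.3815441  162.71979639]
 [313.02969219  75.77178825]
 [312.62669202 -23.84100554]]
```

```bash
python3 - <<'E'
from h import *
im=cv2.imread('pics/w6.png').max(2).astype(int); z=np.load('w6.npz'); c=[z[k] for k in z.files]
for r in (20,60,100,130,150): print(r,im[r,285:345:2].tolist())
print([(r,im[r,305:322].min()) for r in range(140,190,4)])
print('col',[im[r,340] for r in range(130,190,3)])
E
```

```text
20 [138, 137, 134, 134, 138, 137, 136, 95, 88, 88, 75, 34, 35, 38, 42, 43, 38, 36, 33, 75, 115, 114, 115, 110, 98, 93, 92, 111, 119, 97]
60 [137, 136, 136, 136, 138, 139, 139, 117, 85, 89, 88, 57, 28, 36, 42, 45, 43, 36, 27, 109, 138, 138, 135, 136, 135, 136, 135, 137, 131, 91]
100 [133, 133, 134, 138, 139, 137, 135, 133, 110, 83, 84, 71, 34, 34, 41, 45, 43, 37, 33, 85, 138, 134, 137, 139, 142, 139, 137, 137, 110, 85]
130 [88, 90, 87, 91, 89, 92, 91, 90, 91, 95, 93, 85, 43, 20, 22, 23, 22, 23, 22, 70, 130, 136, 138, 138, 139, 140, 137, 130, 93, 89]
150 [92, 87, 86, 85, 86, 84, 87, 87, 88, 86, 88, 85, 62, 21, 22, 25, 25, 23, 23, 39, 94, 131, 128, 89, 90, 93, 87, 89, 92, 91]
[(140, np.int64(20)), (144, np.int64(17)), (148, np.int64(17)), (152, np.int64(18)), (156, np.int64(21)), (160, np.int64(20)), (164, np.int64(19)), (168, np.int64(40)), (172, np.int64(85)), (176, np.int64(86)), (180, np.int64(94)), (184, np.int64(90)), (188, np.int64(82))]
col [np.int64(110), np.int64(90), np.int64(91), np.int64(96), np.int64(120), np.int64(110), np.int64(91), np.int64(92), np.int64(64), np.int64(36), np.int64(44), np.int64(42), np.int64(36), np.int64(97), np.int64(117), np.int64(134), np.int64(135), np.int64(115), np.int64(115), np.int64(137)]
```

```bash
python3 - <<'E'
from h import *
z=np.load('w6.npz'); c=[z[k] for k in z.files]
P=[onz(c,uv,.113) for uv in [(314.5,20),(315,60),(315.6,100),(316,140),(316,167)]]; print(np.round(P,4))
a=np.array(P[0])-P[3]; d=a/np.linalg.norm(a); print(d)
mid=P[4]+d*.0645; print('mid',mid)
s=status.read_state();M=R.from_rotvec(s['ee_rot']).as_matrix(); print(M.T@(np.array([mid[0],mid[1],.165])-s['tcp_pos'])/.12)
E
```

```text
[[0.4572 0.301  0.113 ]
 [0.4603 0.2746 0.113 ]
 [0.4638 0.2463 0.113 ]
 [0.4674 0.2157 0.113 ]
 [0.4697 0.1936 0.113 ]]
[-0.11864077  0.99293724  0.        ]
mid [0.46205763 0.25759463 0.113     ]
[ 0.75327006 -0.0432961   0.01972844]
```

```bash
python3 -m handwheel '[{"gripper":0.5,"dp":[0.4,-0.03,0],"yaw":0},{"gripper":0.5,"dp":[0.78,-0.045,0],"yaw":0},{"gripper":0.5,"dp":[0.78,-0.045,0],"yaw":0},{"gripper":0.5,"dp":[0.78,-0.045,0.2],"yaw":0},{"gripper":0.5,"dp":[0.78,-0.045,0.4],"yaw":0},{"gripper":0.5,"dp":[0.78,-0.045,0.4],"yaw":0}]' 20|sed -n 2,6p
python3 - <<'E'
from h import *
s=status.read_state();M=R.from_rotvec(s['ee_rot']).as_matrix();
c,_=snap('wrist','w7.png'); im=cv2.imread('pics/w7.png').max(2).astype(int)
for r in (60,120,160,200,225): print(r,im[r,285:349:2].tolist())
print(M.T@(np.array([.461,.26,.062])-s['tcp_pos'])/.12, proj(c,[[.4545,.32,.113],[.461,.26,.113]]))
E
```

```text
tcp_pos: [0.4608, 0.2605, 0.1176]
ee_rot: [-2.096, -2.338, 0.006]
force: [-0.1, -0.4, 0.7]
finger_gap: 0.0431
grip_force: 0.0
60 [142, 141, 143, 143, 141, 143, 140, 143, 145, 145, 144, 143, 144, 142, 142, 141, 141, 142, 144, 143, 143, 145, 144, 144, 146, 146, 143, 145, 146, 143, 141, 139]
120 [99, 96, 97, 97, 96, 92, 92, 96, 95, 93, 94, 97, 95, 91, 49, 27, 22, 27, 31, 40, 39, 41, 46, 47, 47, 47, 46, 51, 46, 49, 48, 49]
160 [93, 98, 97, 98, 97, 95, 94, 95, 94, 95, 95, 93, 91, 96, 68, 23, 23, 26, 28, 26, 26, 27, 27, 42, 125, 147, 122, 93, 93, 91, 93, 94]
200 [94, 97, 95, 92, 89, 92, 91, 90, 93, 96, 94, 91, 90, 90, 86, 40, 22, 23, 28, 24, 27, 27, 21, 62, 139, 142, 144, 142, 141, 144, 143, 140]
225 [140, 145, 142, 145, 142, 143, 143, 143, 144, 144, 138, 95, 94, 96, 94, 59, 26, 23, 22, 27, 26, 23, 22, 43, 89, 90, 92, 91, 92, 96, 98, 94]
[-0.00327499  0.00304831  0.46355303] [[321.92795879 132.73323875]
 [321.71690516 220.77778828]]
```

Bar centred within 1 mm. Descend and close.

```bash
python3 -m handwheel '[{"gripper":0.5,"dp":[0,0,0.15],"yaw":0},{"gripper":0.5,"dp":[0,0,0.3],"yaw":0},{"gripper":0.5,"dp":[0,0,0.4],"yaw":0},{"gripper":0.5,"dp":[0,0,0.46],"yaw":0},{"gripper":0.5,"dp":[0,0,0.46],"yaw":0}]' 20|sed -n 2,6p
python3 -m handwheel '[{"gripper":0.4,"dp":[0,0,0],"yaw":0},{"gripper":0.3,"dp":[0,0,0],"yaw":0},{"gripper":0.2,"dp":[0,0,0],"yaw":0},{"gripper":0.1,"dp":[0,0,0],"yaw":0},{"gripper":0,"dp":[0,0,0],"yaw":0},{"gripper":0,"dp":[0,0,0],"yaw":0},{"gripper":0,"dp":[0,0,0],"yaw":0},{"gripper":0,"dp":[0,0,0],"yaw":0}]' 25
```

```text
tcp_pos: [0.4619, 0.2611, 0.0644]
ee_rot: [-2.099, -2.338, 0.001]
force: [-0.2, 0.3, 0.2]
finger_gap: 0.0429
grip_force: 0.0
time_s: 16.25
tcp_pos: [0.4616, 0.2612, 0.0645]
ee_rot: [-2.099, -2.337, 0.001]
force: [-4.8, -0.0, 3.4]
finger_gap: 0.0105
grip_force: 26.3
```

```bash
python3 -m handwheel '[{"gripper":0,"dp":[0,0.001,-0.1],"yaw":0},{"gripper":0,"dp":[0,0.007,-0.2],"yaw":0},{"gripper":0,"dp":[0,0.018,-0.3],"yaw":0},{"gripper":0,"dp":[0,0.033,-0.4],"yaw":0},{"gripper":0,"dp":[0,0.054,-0.498],"yaw":0},{"gripper":0,"dp":[0,0.08,-0.595],"yaw":0},{"gripper":0,"dp":[0,0.11,-0.69],"yaw":0},{"gripper":0,"dp":[0,0.145,-0.785],"yaw":0},{"gripper":0,"dp":[0,0.186,-0.877],"yaw":0},{"gripper":0,"dp":[0,0.23,-0.967],"yaw":0},{"gripper":0,"dp":[0,0.23,-0.967],"yaw":0}]' 30
python3 - <<'E'
from h import *
_,a=snap('scene','s8.png');_,b=snap('side','d8.png')
s=status.read_state();M=R.from_rotvec(s['ee_rot']).as_matrix();print(M.round(3))
H=np.array([.7003,.2877,.117]);ux=np.array([.994,.111,0]);uy=np.array([-.111,.994,0])
cs=cam('scene');cd=cam('side')
im=cv2.imread('pics/s8.png')
for th in (0,.4,.5,.6):
    p=H-ux*.241*np.cos(th)-ux*.004*np.sin(th)+np.array([0,0,.241*np.sin(th)-.004*np.cos(th)])
    print(th,[proj(c,[p+uy*.065,p-uy*.065]).round(1).tolist() for c in (cs,cd)])
E
```

```text
time_s: 17.35
tcp_pos: [0.488, 0.2644, 0.1821]
ee_rot: [-2.097, -2.336, 0.002]
force: [-15.3, 1.6, 5.3]
finger_gap: 0.0108
grip_force: 29.8
[[-0.107  0.994 -0.003]
 [ 0.994  0.107  0.   ]
 [ 0.001 -0.003 -1.   ]]
0 [[[439.2, 237.6], [394.7, 222.3]], [[274.8, 275.2], [291.9, 245.3]]]
0.4 [[[444.1, 217.7], [396.5, 202.2]], [[267.9, 257.9], [286.0, 227.5]]]
0.5 [[[444.7, 214.2], [396.2, 198.5]], [[264.5, 253.0], [282.9, 222.6]]]
0.6 [[[445.0, 211.4], [395.5, 195.5]], [[260.4, 248.0], [279.2, 217.5]]]
```

```bash
python3 - <<'E'
from h import *
im=cv2.imread('pics/d8.png').max(2)
print('side x255..295'); 
for y in range(212,264,2): print(y,''.join('#' if v<70 else '+' if v<120 else '.' for v in im[y,250:300]))
im=cv2.imread('pics/s8.png').max(2)
print('scene x385..455')
for y in range(186,230,2): print(y,''.join('#' if v<60 else '+' if v<90 else '.' for v in im[y,385:455]))
E
```

```text
side x255..295
212 ........+####++++++++++++########........+........
214 ......+###########################................
216 .....++++#########################................
218 ...+#############################.................
220 ...+####++#######################+................
222 ....+##############################...............
224 ......+#####.+###################+#...............
226 ........####.+#######################+.+#.........
228 ..........#####################++++#++++##........
230 ...........+###################++#+#####+.........
232 ................+#################+####+..........
234 .................+#+##################+...........
236 ............++++.++++##############+++++..........
238 ..........++++++..#++###++######++++++++..........
240 ..........+++++++++++###+++##..+++++++++..........
242 ............+++++#######++++++++++++++++..........
244 ..................++#######..++++++++++...........
246 .................+####+.++..++++++++++............
248 ...........++++.+###++.++..++++++++++.............
250 ..........++########+.++.+++++++++++
[... 1310 characters left out ...]
####++++.................
212 .....++++..........................++......+++#########+#+++..........
214 .................................................+++#########++.......
216 ........................................................++##+++.......
218 ........................................................++#+++........
220 ........................................................+++++.........
222 .......................................................++++++.........
224 .......................................................+++++..........
226 ......................................................+++++...........
228 ......................................................++++............
```

```bash
python3 -m handwheel '[{"gripper":0,"dp":[0,0.044,-0.088],"yaw":0},{"gripper":0,"dp":[0,0.093,-0.173],"yaw":0},{"gripper":0,"dp":[0,0.151,-0.255],"yaw":0},{"gripper":0,"dp":[0,0.213,-0.335],"yaw":0},{"gripper":0,"dp":[0,0.278,-0.411],"yaw":0},{"gripper":0,"dp":[0,0.347,-0.484],"yaw":0},{"gripper":0,"dp":[0,0.419,-0.553],"yaw":0},{"gripper":0,"dp":[0,0.496,-0.619],"yaw":0},{"gripper":0,"dp":[0,0.496,-0.619],"yaw":0},{"gripper":0,"dp":[0,0.496,-0.619],"yaw":0}]'
python3 - <<'E'
from h import *
_,a=snap('scene','s9.png')
H=np.array([.7003,.2877,.117]);ux=np.array([.994,.111,0]);uy=np.array([-.111,.994,0])
cs=cam('scene')
for th in (.7,.8,.9,1):
    p=H-ux*.241*np.cos(th)-ux*.004*np.sin(th)+np.array([0,0,.241*np.sin(th)-.004*np.cos(th)])
    print(th,proj(cs,[p+uy*.065,p-uy*.065]).round(1).tolist())
im=cv2.imread('pics/s9.png').max(2)
for y in range(176,222,2): print(y,''.join('#' if v<60 else '+' if v<90 else '.' for v in im[y,380:460]))
E
```

```text
time_s: 18.45
tcp_pos: [0.5469, 0.2715, 0.2569]
ee_rot: [-2.096, -2.336, -0.001]
force: [-20.8, 3.8, 22.9]
finger_gap: 0.0107
grip_force: 31.8
0.7 [[445.0, 209.4], [394.4, 193.3]]
0.8 [[444.6, 208.3], [393.0, 191.8]]
0.9 [[443.9, 208.1], [391.2, 191.3]]
1 [[442.9, 208.8], [389.1, 191.6]]
176 ..........................++++++#####+++###########.............................
178 ...............................+####+..++##########.............................
180 ................................+##++..+##########..............................
182 ................................+#+...++########+...............................
184 ................................+++..++########+................................
186 .............................+##++++++++#######.................................
188 .............................###+++++#########+.................................
190 .............................+####++########+...................................
192 ..........++++++++............##############+...................................
194 ..........+++++++++++##++.....+###########
[... 443 characters left out ...]
....................
206 ......++++......................................++#############+++..............
208 ......+++.............................................+++##########+............
210 ............................................................++###+++............
212 .............................................................+###++.............
214 ............................................................+##+++..............
216 ...........................................................+++++++..............
218 ....................................+......................++++++...............
220 ...........................................................+++++................
```

Force is radial (31 N outward from the hinge), so I'll ease the path out by about 2.5 mm before going over balance.

```bash
python3 -m handwheel '[{"gripper":0,"dp":[0,-0.013,-0.017],"yaw":0},{"gripper":0,"dp":[0,0.067,-0.078],"yaw":0},{"gripper":0,"dp":[0,0.149,-0.137],"yaw":0},{"gripper":0,"dp":[0,0.149,-0.137],"yaw":0}]'
python3 -c "
from h import *
s=status.read_state();d=s['tcp_pos']-np.array([.4616,.2612,.0645]);print(d@[.994,.111,0],d[2],s['force'])"
```

```text
time_s: 18.9
tcp_pos: [0.5667, 0.2737, 0.2728]
ee_rot: [-2.098, -2.338, -0.004]
force: [-5.0, 8.6, 5.4]
finger_gap: 0.0102
grip_force: 32.3
0.10584977399509105 0.20827898700842484 [-4.98085146  8.60847984  5.43495435]
```

```bash
python3 -m handwheel '[{"gripper":0,"dp":[0,0.087,-0.055],"yaw":0},{"gripper":0,"dp":[0,0.175,-0.104],"yaw":0},{"gripper":0,"dp":[0,0.266,-0.15],"yaw":0},{"gripper":0,"dp":[0,0.303,-0.166],"yaw":0},{"gripper":0,"dp":[0,0.303,-0.166],"yaw":0},{"gripper":0,"dp":[0,0.303,-0.166],"yaw":0}]'
python3 - <<'E'
from h import *
s=status.read_state();d=s['tcp_pos']-np.array([.4616,.2612,.0645]);x=d@[.994,.111,0]-.241;z=d[2]-.004;print(x,z,np.hypot(x,z),np.arctan2(z,-x)+.0166)
_,a=snap('scene','s10.png')
H=np.array([.7003,.2877,.117]);ux=np.array([.994,.111,0]);uy=np.array([-.111,.994,0])
cs=cam('scene')
for th in (1,1.1,1.2,1.3):
    p=H-ux*.241*np.cos(th)-ux*.004*np.sin(th)+np.array([0,0,.241*np.sin(th)-.004*np.cos(th)])
    print(th,proj(cs,[p+uy*.065,p-uy*.065]).round(1).tolist())
im=cv2.imread('pics/s10.png').max(2)
for y in range(184,226,2): print(y,''.join('#' if v<60 else '+' if v<90 else '.' for v in im[y,376:456]))
E
```

```text
time_s: 19.5
tcp_pos: [0.6021, 0.2775, 0.2926]
ee_rot: [-2.098, -2.338, -0.003]
force: [-4.0, 8.1, 5.9]
finger_gap: 0.0103
grip_force: 32.6
-0.09950460524906082 0.22413378517187704 0.24522870982257472 1.1695834265539653
1 [[442.9, 208.8], [389.1, 191.6]]
1.1 [[441.4, 210.7], [386.5, 193.0]]
1.2 [[439.5, 213.6], [383.6, 195.4]]
1.3 [[437.3, 217.7], [380.2, 198.9]]
184 ..............................+#++...+##########+...............................
186 ..............................#++...+#########+.................................
188 ............................###++..++#########..................................
190 ...........................###++++++#########+..................................
192 ...........................###+++++########+....................................
194 ........++++...............+###############+....................................
196 ........++++++++++..........###############.....................................
198 .......++++++++++++####+++..##############+.....................................
200 .......++++.......+###########++########+#+.......
[... 350 characters left out ...]
....................
210 ....++++.......................................++############+++++..............
212 ....++++.............................................+++###########+............
214 ...........................................................+++#####+............
216 ..................+++........................................++###++............
218 ........................++++.................................+####+.............
220 ...........................+++++++..........................+##+##..............
222 ..............................+++++++++++...................+#++++..............
224 ....................................+.........+............++++++...............
```

Lid is at about 1.17 rad by both the TCP geometry and the camera (bar ends (441,213) and (386,196)). Now I'll ease it back to about 0.93.

```bash
python3 -m handwheel '[{"gripper":0,"dp":[0,-0.06,0.029],"yaw":0},{"gripper":0,"dp":[0,-0.128,0.061],"yaw":0},{"gripper":0,"dp":[0,-0.217,0.11],"yaw":0},{"gripper":0,"dp":[0,-0.303,0.166],"yaw":0},{"gripper":0,"dp":[0,-0.387,0.224],"yaw":0},{"gripper":0,"dp":[0,-0.418,0.248],"yaw":0},{"gripper":0,"dp":[0,-0.418,0.248],"yaw":0},{"gripper":0,"dp":[0,-0.418,0.248],"yaw":0},{"gripper":0,"dp":[0,-0.418,0.248],"yaw":0},{"gripper":0,"dp":[0,-0.418,0.248],"yaw":0}]'
python3 - <<'E'
from h import *
s=status.read_state();d=s['tcp_pos']-np.array([.4616,.2612,.0645]);x=d@[.994,.111,0]-.241;z=d[2]-.004;print(x,z,np.hypot(x,z),np.arctan2(z,-x)+.0166,abs(s['joint_vel']).max())
_,a=snap('side','d11.png');_,a=snap('scene','s11.png'); cs=cam('scene'); cd=cam('side')
H=np.array([.7003,.2877,.117]);ux=np.array([.994,.111,0]);uy=np.array([-.111,.994,0])
for th in (.8,.9,1,1.1):
    p=H-ux*.241*np.cos(th)-ux*.004*np.sin(th)+np.array([0,0,.241*np.sin(th)-.004*np.cos(th)])
    print(th,proj(cs,[p+uy*.065,p-uy*.065]).round(1).tolist(),proj(cd,[p+uy*.065,p-uy*.065]).round(1).tolist())
im=cv2.imread('pics/s11.png').max(2)
for y in range(188,216,2): print(y,''.join('#' if v<60 else '+' if v<90 else '.' for v in im[y,376:456]))
a0=cv2.imread('pics/s5.png').astype(int);a1=cv2.imread('pics/s11.png').astype(int)
b=cv2.absdiff(a0.astype(np.uint8),a1.astype(np.uint8)).max(2)
print('basket diff',(b[195:250,282:346]>30).sum(),'turntable diff',(b[155:218,206:278]>30).sum())
E
```

```text
time_s: 20.55
tcp_pos: [0.5526, 0.2712, 0.2624]
ee_rot: [-2.099, -2.337, -0.001]
force: [-7.4, 2.2, 8.5]
finger_gap: 0.0103
grip_force: 32.7
-0.14944109122602614 0.19386325694181328 0.2447766372407975 0.9306790343549456 0.0018669318011335513
0.8 [[444.6, 208.3], [393.0, 191.8]] [[250.6, 237.8], [270.1, 207.4]]
0.9 [[443.9, 208.1], [391.2, 191.3]] [[244.9, 232.8], [264.7, 202.4]]
1 [[442.9, 208.8], [389.1, 191.6]] [[238.8, 227.9], [259.0, 197.7]]
1.1 [[441.4, 210.7], [386.5, 193.0]] [[232.4, 223.2], [252.9, 193.2]]
188 ................................+##++++++#######+...............................
190 ................................+###############................................
192 ..............+++++++............##############+................................
194 .............+++++++++++##++.....+#############.................................
196 ............+++++.....+############+##########+.................................
198 ............++++............+#####+++######++++.................................
200 ...........++++..................+++######+++##+++..............................
202 ...........++++....................+######+++#######+#+++.......................
204 ..........++++.......................+###++..++#############+++.................
206 .........+++++.....................................+++############++++..........
208 .........++++.............................................++##########+.........
210 ................................................................++##+#+.........
212 .................................................................+###++.........
214 ................................................................+###++..........
basket diff 800 turntable diff 0
```

```bash
python3 -c "
from station import workorder; print(workorder.finish_job())"
```

```text
the job is handed in; nothing more can be done
None
```

I've handed the job in: the tipped pot lies on its side in the basket, the other two pots stand on the turntable, and the fingers hold the lid steady at about 0.93 rad, after raising it to about 1.17; the hand-in returned no verdict.

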